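Top up the vial tray and hold the cooler lid open

TASK

Top up the low metal tray so that exactly three of the small black-capped amber vials stand upright in it (one is there already and stays), leaving the two spare vials standing where they are. Then grip the bar handle of the reagent cooler's lid, raise the lid to 50 degrees and finish still holding it there by the bar, because it falls shut when let go and a colleague is about to put the tray in. Leave everything else on the bench where it is.

Things in the scene. Friction and masses are not known exactly. Their poses are not given: they have to be found in the camera images.
- vial_a: small amber glass vial with a black screw cap, a plain upright cylinder 30 mm in diameter and 70 mm tall, about 50 g; origin at the centre of its underside, z up along it; starts standing on the bench in a loose row in front of the tray, on the robot's side
- vial_b: small amber glass vial with a black screw cap, a plain upright cylinder 30 mm in diameter and 70 mm tall, about 50 g; origin at the centre of its underside, z up along it; starts standing on the bench in a loose row in front of the tray, on the robot's side
- vial_c: small amber glass vial with a black screw cap, a plain upright cylinder 30 mm in diameter and 70 mm tall, about 50 g; origin at the centre of its underside, z up along it; starts standing on the bench in a loose row in front of the tray, on the robot's side
- vial_d: small amber glass vial with a black screw cap, a plain upright cylinder 30 mm in diameter and 70 mm tall, about 50 g; origin at the centre of its underside, z up along it; starts standing on the bench in a loose row in front of the tray, on the robot's side
- vial_e: small amber glass vial with a black screw cap, a plain upright cylinder 30 mm in diameter and 70 mm tall, about 50 g; origin at the centre of its underside, z up along it; starts standing in the tray
- tray: low open rectangular aluminium tray, fixed to the bench, 130 mm (its x) by 230 mm (its y) outside, walls 4 mm thick and 22 mm high, floor 4 mm thick; origin at the centre of its underside
- cooler: white box-shaped reagent cooler, fixed, 200 mm (its x) by 280 mm (its y), 95 mm high without the lid; origin at the centre of its underside; its front, with a small dark display, faces its -x; the lid hinge runs along its y at the far (+x) upper edge
- hinge_mid (a point): middle of the lid's hinge axis, 100 mm behind the cooler's centre (its +x) and 95 mm above the bench; axes those of the cooler; does not move
- lid (a joint): angle of the cooler lid, rad: 0 shut, grows as the front edge rises, stop at 1.4; the 50 degrees wanted are 0.873. Its grey panel is 200 by 280 mm, 14 mm thick. It weighs about 0.45 kg and a weak spring helps to shut it, so it falls shut from any angle; about 3 to 5 N straight up at the bar raises it
- bar_mid (a point): middle of the lid's handle, a round steel bar 14 mm thick, 110 mm long, parallel to the hinge, on a thin arm at each end. Shut, its axis is 240 mm in front of the hinge axis and 42 mm above it: 40 mm in front of the lid's edge, 28 mm above its top, 137 mm above the bench. Free all round; can turn between finger pads. Axes turn with the lid (y along the bar, x to the hinge)
- brown_bottle: taller amber bottle, 52 mm in diameter, 130 mm tall, between cooler and tray; origin at the centre of its underside; a bystander to leave alone
- jar: clear specimen jar with a white cap, 60 mm in diameter, 60 mm tall; origin at the centre of its underside; a bystander to leave alone
- marker: grey marker pen lying down, 120 mm long, 12 mm thick; origin under its middle, x along it; a bystander to leave alone
- timer: flat white timer, 60 by 70 mm, 22 mm high; origin at the centre of its underside; a bystander to leave alone
- tip_box: pipette tip box, 87 by 122 mm, 65 mm high, on the far side of the bench; origin at the centre of its underside; a bystander to leave alone
Things that resemble listed ones, but are neither listed nor needed, are in the scene too. Leave any red look-alike of the vial_c alone.

How it is judged:
On the way:
1. exactly three vials stand upright in the tray, let go and at rest; the spare two stand where they were (x of vial_e in the frame of tray between -0.06 and 0.06 m and y of vial_e in the frame of tray between -0.11 and 0.11 m and z of vial_e in the frame of tray below 0.012 m and angle between vial_e's own z axis and vertical below 0.15 rad and ((x of vial_a in the frame of tray between -0.06 and 0.06 m and y of vial_a in the frame of tray between -0.11 and 0.11 m and z of vial_a in the frame of tray below 0.012 m and angle between vial_a's own z axis and vertical below 0.15 rad) or (distance of vial_a from where it was at the start of the episode below 0.03 m and angle between vial_a's own z axis and vertical below 0.15 rad)) and ((x of vial_b in the frame of tray between -0.06 and 0.06 m and y of vial_b in the frame of tray between -0.11 and 0.11 m and z of vial_b in the frame of tray below 0.012 m and angle between vial_b's own z axis and vertical below 0.15 rad) or (distance of vial_b from where it was at the start of the episode below 0.03 m and angle between vial_b's own z axis and vertical below 0.15 rad)) and ((x of vial_c in the frame of tray between -0.06 and 0.06 m and y of vial_c in the frame of tray between -0.11 and 0.11 m and z of vial_c in the frame of tray below 0.012 m and angle between vial_c's own z axis and vertical below 0.15 rad) or (distance of vial_c from where it was at the start of the episode below 0.03 m and angle between vial_c's own z axis and vertical below 0.15 rad)) and ((x of vial_d in the frame of tray between -0.06 and 0.06 m and y of vial_d in the frame of tray between -0.11 and 0.11 m and z of vial_d in the frame of tray below 0.012 m and angle between vial_d's own z axis and vertical below 0.15 rad) or (distance of vial_d from where it was at the start of the episode below 0.03 m and angle between vial_d's own z axis and vertical below 0.15 rad)) and ((x of each of vial_a, vial_b in the frame of tray above -0.06 m and not (x of vial_c in the frame of tray above -0.06 m) and not (x of vial_d in the frame of tray above -0.06 m)) or (x of each of vial_a, vial_c in the frame of tray above -0.06 m and not (x of vial_b in the frame of tray above -0.06 m) and not (x of vial_d in the frame of tray above -0.06 m)) or (x of each of vial_a, vial_d in the frame of tray above -0.06 m and not (x of vial_b in the frame of tray above -0.06 m) and not (x of vial_c in the frame of tray above -0.06 m)) or (not (x of vial_a in the frame of tray above -0.06 m) and x of each of vial_b, vial_c in the frame of tray above -0.06 m and not (x of vial_d in the frame of tray above -0.06 m)) or (not (x of vial_a in the frame of tray above -0.06 m) and x of each of vial_b, vial_d in the frame of tray above -0.06 m and not (x of vial_c in the frame of tray above -0.06 m)) or (not (x of vial_a in the frame of tray above -0.06 m) and not (x of vial_b in the frame of tray above -0.06 m) and x of each of vial_c, vial_d in the frame of tray above -0.06 m)) and linear speed of each of vial_a, vial_b, vial_c, vial_d, vial_e below 0.03 m/s and contact force between each of vial_a, vial_b, vial_c, vial_d, vial_e and the fingers below 0.2 N), for 0.3 s.
At the end, for the whole second after the job is handed in: Three vials, the first among them, stand upright (0.15 rad) in the tray, released, still; the other two stand within 30 mm of their start; the lid is held still at 50 degrees, 6 either way, by the fingers on its bar (over 1 N), nothing else touching it (all of step 1 and contact force between lid and vial_a below 0.2 N and contact force between lid and vial_b below 0.2 N and contact force between lid and vial_c below 0.2 N and contact force between lid and vial_d below 0.2 N and contact force between lid and vial_e below 0.2 N and contact force between lid and brown_bottle below 0.2 N and contact force between lid and jar below 0.2 N and contact force between lid and marker below 0.2 N and contact force between lid and timer below 0.2 N and contact force between lid and tip_box below 0.2 N and value of joint lid between 0.767945 and 0.977384 rad and velocity of joint lid between -0.1 and 0.1 rad/s and contact force between the fingers and lid_c0 above 1 N); the arm keeps its last pose, push and grip.
It fails at once if the lid is raised before two more vials are in the tray (value of joint lid above 0.3 rad and not ((x of each of vial_a, vial_b in the frame of tray above -0.06 m and not (x of vial_c in the frame of tray above -0.06 m) and not (x of vial_d in the frame of tray above -0.06 m)) or (x of each of vial_a, vial_c in the frame of tray above -0.06 m and not (x of vial_b in the frame of tray above -0.06 m) and not (x of vial_d in the frame of tray above -0.06 m)) or (x of each of vial_a, vial_d in the frame of tray above -0.06 m and not (x of vial_b in the frame of tray above -0.06 m) and not (x of vial_c in the frame of tray above -0.06 m)) or (not (x of vial_a in the frame of tray above -0.06 m) and x of each of vial_b, vial_c in the frame of tray above -0.06 m and not (x of vial_d in the frame of tray above -0.06 m)) or (not (x of vial_a in the frame of tray above -0.06 m) and x of each of vial_b, vial_d in the frame of tray above -0.06 m and not (x of vial_c in the frame of tray above -0.06 m)) or (not (x of vial_a in the frame of tray above -0.06 m) and not (x of vial_b in the frame of tray above -0.06 m) and x of each of vial_c, vial_d in the frame of tray above -0.06 m))).
It fails at once if a bystander is pushed more than 30 mm or tipped over (distance of any of brown_bottle, jar, marker, timer, tip_box from where it was at the start of the episode above 0.03 m or angle between any of brown_bottle, jar, timer, tip_box's own z axis and vertical above 0.5 rad).
It also fails if it takes over 66 s, if anything falls off the work surface, if the arm or the gripper's body presses on something with over 40 N, if the wrist force passes 120 N, or if a joint passes its speed limit or range.

ROBOT

A 7-joint arm with a two-finger parallel gripper is mounted at the origin on the work surface. World frame = base frame: x ahead of the robot, y to its left, z up, the work surface at z = 0. Lengths are in m, angles in rad, forces in N, time in s.
With the tool pointing down it reaches from about 0.425 to 0.925 m from the base axis. Payload 6.8 kg.
Tool frame: the origin (TCP) lies at the very end of the fingers, on their centre line; the grasp point (between the pads) lies 19 mm behind it (bot.grasp_offset is the distance from the TCP to the grasp point, in m); z points along the fingers, y is the direction in which the jaws open and shut (so a half turn about z gives the same grasp; the last joint's range is limited). The gripper opens to 85 mm and grips with 20 to 120 N. Pads are 22 mm wide; open, the fingers measure 114 mm over their backs; the gripper's body (76 mm by 85 mm) begins 54 mm behind the grasp point. The pads swing forward as they close: fully open they stand 13 mm farther back than shut.
Start: joints at [-1.437, 0.477, 0.022, 1.555, -0.011, 1.109, -0.083], TCP at [0.162, 0.655, 0.231] pointing down, gripper open.
Joint ranges: [-2.96, 2.96], [-0.34, 2.1], [-1.41, 1.46], [0.24, 2.44], [-1.37, 4.51], [0.17, 1.92], [-2.96, 2.96]. Speed limits (rad/s): [2.39, 2.39, 3.14, 3.14, 3.14, 3.14, 3.14].

INTERFACE

Orientations are given as a unit quaternion [w, x, y, z].
In Python, from station import monitor, cams, bot, finder gives the robot as it stands.
- The arm moves only by the tool jog_arm, never from a script. Its argument "plan" is a list of rows, each an object of numbers: "x", "y", "z": the shift along the tool's x, y, z as a fraction of full scale; "wx", "wy", "wz": the turn, a rotation vector about the tool's x, y, z as a fraction of full scale. A call has 1 to 12 rows; each row is the pose to reach, as a shift and turn from the pose measured when the call began, along the tool's axes at that moment, turning the shorter way round; what a row does not reach only later rows make up. Full scale, the value 1, is 20 cm for a shift and 180 degrees for a turn. A row lasts 1/12 s, in which the tool goes at most 41.7 mm and 7.16 degrees, less where a joint would pass 70% of its speed; a pose out of reach is approached as far as the arm can. A call with a number of a shift or a turn outside -1 to 1 is refused whole. A call with a gripper value outside its range is refused whole. "hand" is the opening, from -1 (shut) to 1 (fully open), set as the call begins (left out, the last holds). The fingers move at their own pace and stop on an object; "grip_force" is the grip in N (left out, the last holds). Time passes only in rows, so rows that repeat a pose let the fingers close. It gives the time, the measured TCP pose, the force and the opening at its end, in the units of the state.
- monitor.get_obs(): the state, without advancing time (a new reading comes with each control period).
- cams.read_camera(name): name is "scene" or "top" or "wrist"; returns the picture (420x560x3 uint8, red, green, blue); there is no depth.
- cams.get_calibration(name): a dict with "fx", "fy", "cx", "cy" (pixels), "extrinsics" (4x4, takes a point from world to camera coordinates). Camera axes: x right, y down, z forward; pixel columns grow to the right and rows downward; lengths in m; the calibration is good to about 2 mm. A picture is of the moment at which its call begins: read the wrist's pose just before it. get_calibration takes no time and is no camera call; for the wrist camera it gives the pose at the moment of the call.
- bot.hand_in(): hands the job in, once; it reports no verdict.
Trained networks look in the newest picture that a camera, given by its name, has taken for a name from the list of things; names that differ only in an ending like _2 or _b are one class to them, and where a whole thing is asked for, a point or a joint stands for the part that bears it (a point fixed in the world has none). Each returns a list of dicts, best first, with "confidence" (0 to 1); they miss things now and then, are a little off and sometimes report something else, mostly with a low value. They report only what shows in the picture. A call takes as long as a camera call. They do not tell look-alikes from the thing itself.
- finder.find_in(camera, target): "bbox" ([left, top, width, height] in pixels, round what is visible of it).
- finder.place_of(camera, target): "location" ([column, row] in pixels: a listed point, or the origin of a listed thing).
The state is a dict: "t": time; "q": joint angles; "joint_vel": joint speeds; "joint_torque": joint torques, N m; "eef_pos": TCP position; "tool_rot": TCP orientation; "contact_force": force on the tool from outside, world axes, zero at the start; "torque": the same for the moment, N m; "gripper_width": opening from 0.0 (shut) to 1.0 (fully open).
Only numpy, scipy, OpenCV 4.12 (cv2) and the standard library are available. Lean on these libraries where they do the work, as an engineer would, in place of code of your own. Each camera call takes 0.05 s, during which the arm holds its last target. There are 200 camera calls.

## Working session

There is one attempt and no reset: what is moved stays moved. The work goes in short steps, Python scripts to look and compute and a tool call to move; the robot and the scene stay as the last step left them, time stands still between calls to the robot, and variables do not carry over. Pictures are saved under pics/ and viewed, about 8 in all and at most 12, crops included, and the job is handed in when it is done.

Besides the shell and the picture viewer there is one more tool, called after ">>>" as name(argument=value, ...) on one line, values as JSON. jog_arm: Moves the arm, as the interface text tells. Shift numbers are shares of 20 cm and turn numbers shares of 180 degrees, none past 1 either way. Its arguments: {"type":"object","properties":{"plan":{"type":"array","items":{"type":"object","properties":{"x":{"type":"number","minimum":-1,"maximum":1},"y":{"type":"number","minimum":-1,"maximum":1},"z":{"type":"number","minimum":-1,"maximum":1},"wx":{"type":"number","minimum":-1,"maximum":1},"wy":{"type":"number","minimum":-1,"maximum":1},"wz":{"type":"number","minimum":-1,"maximum":1}}}},"hand":{"type":"number"},"grip_force":{"type":"number"}},"required":["plan"]}

```bash
mkdir -p pics
cat > h.py <<'E'
import numpy as np, cv2
from station import monitor, cams, bot, finder
from scipy.spatial.transform import Rotation as R
def ray(cam,px,z):
    c=cams.get_calibration(cam);T=np.array(c["extrinsics"]);Rm,t=T[:3,:3],T[:3,3]
    o=-Rm.T@t; d=Rm.T@np.array([(px[0]-c["cx"])/c["fx"],(px[1]-c["cy"])/c["fy"],1]); return (o+d*(z-o[2])/d[2])
def proj(cam,p):
    c=cams.get_calibration(cam);T=np.array(c["extrinsics"]);q=T[:3,:3]@np.array(p)+T[:3,3]
    return np.array([c["fx"]*q[0]/q[2]+c["cx"],c["fy"]*q[1]/q[2]+c["cy"]])
def save(cam,name):
    im=cams.read_camera(cam); cv2.imwrite(f"pics/{name}.png",im[:,:,::-1]); return im
def Rt():
    o=monitor.get_obs();w,x,y,z=o["tool_rot"];return R.from_quat([x,y,z,w]),np.array(o["eef_pos"]),o
def go(p,Rw=None):
    r,e,o=Rt(); s=r.inv().apply(np.array(p)-e)/0.2
    print("shift",s.round(4), "turn",((r.inv()*Rw).as_rotvec()/np.pi).round(4) if Rw is not None else "")
E
python3 - <<'E'
from h import *
np.set_printoptions(precision=4,suppress=True)
o=monitor.get_obs();print(o)
a=save("top","top0");b=save("scene","sc0")
H={"vial_a":0,"tray":0,"cooler":0,"bar_mid":0.137,"hinge_mid":.095,"brown_bottle":0,"jar":0,"marker":0,"timer":0,"tip_box":0}
for cam in("top","scene"):
  for n in H:
    for d in finder.place_of(cam,n):
      if d["confidence"]>.15: print(cam,n,round(d["confidence"],2),np.array(d["location"]).round(1),ray(cam,d["location"],H[n])[:2].round(4))
cv2.imwrite("pics/both0.png",cv2.resize(np.hstack([a,b])[:,:,::-1],(800,300)))
E
```

```text
{'t': 0.0, 'q': array([-1.4371,  0.4778,  0.0224,  1.5564, -0.0115,  1.1093, -0.0831]), 'joint_vel': array([ 0.0005,  0.0006,  0.0032,  0.0008,  0.0016,  0.0016, -0.0001]), 'joint_torque': array([  0.0014, -59.6471,   1.6085, -28.1194,   0.0125,   0.0095,
         0.    ]), 'eef_pos': array([0.1615, 0.6548, 0.2303]), 'tool_rot': array([-0.    ,  0.1206,  0.9927, -0.0009]), 'contact_force': array([-0.8422,  0.056 , -0.1232]), 'torque': array([ 0.0178, -0.0126,  0.0321]), 'gripper_width': 1.0018610454786048}
top vial_a 0.74 [339.5 273.4] [ 0.3861 -0.0733]
top vial_a 0.69 [180. 234.] [0.5012 0.4246]
top vial_a 0.66 [219.7 268.4] [0.3963 0.297 ]
top vial_a 0.65 [296.6 231.7] [0.513  0.0601]
top vial_a 0.62 [282.4 248.4] [0.4605 0.1037]
top vial_a 0.62 [315.  253.1] [0.4474 0.0024]
top vial_a 0.58 [282.2 277.9] [0.3699 0.1031]
top vial_a 0.43 [253.5 264.5] [0.4097 0.1925]
top vial_a 0.43 [225.7 200.3] [0.6093 0.2845]
top tray 0.88 [244.6 203.7] [0.5992 0.2246]
top tray 0.36 [281.2 248.7] [0.4596 0.1075]
top cooler 0.94 [392.8 210.3] [ 0.584  -0.2405]
top bar_mid 0.88 [406.6 256.2] [ 0.440
[... 654 characters left out ...]
[0.3887 0.303 ]
scene vial_a 0.71 [367. 252.] [0.3996 0.1972]
scene vial_a 0.57 [299.8 237.2] [0.513  0.0634]
scene tray 0.8 [303.1 283. ] [0.5957 0.2203]
scene tray 0.52 [366.3 252.4] [0.4021 0.1977]
scene cooler 0.98 [230.8 189.5] [ 0.5711 -0.2471]
scene bar_mid 0.92 [275.9 141. ] [ 0.4303 -0.2204]
scene hinge_mid 0.76 [195.5 168.1] [ 0.6701 -0.2534]
scene brown_bottle 0.68 [259.5 233. ] [ 0.5955 -0.0038]
scene jar 0.74 [396.3 324.2] [0.4931 0.422 ]
scene marker 0.76 [241.6 310.2] [0.7547 0.2322]
scene marker 0.54 [301.4 284.9] [0.6024 0.224 ]
scene timer 0.78 [314.9 198.3] [ 0.3781 -0.0814]
scene tip_box 0.91 [201.7 257.8] [0.7651 0.0214]
scene tip_box 0.39 [195.6 171.3] [ 0.6234 -0.4081]
```

View pics/top0.png

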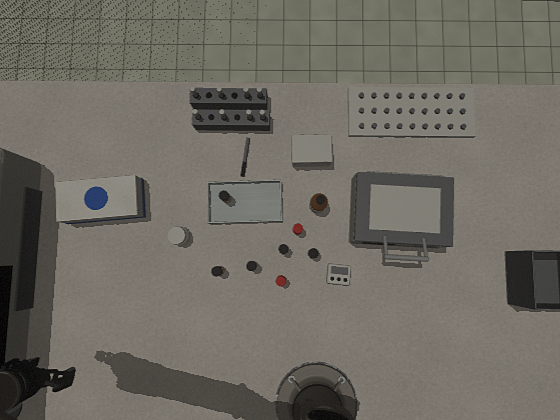

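View pics/sc0.png

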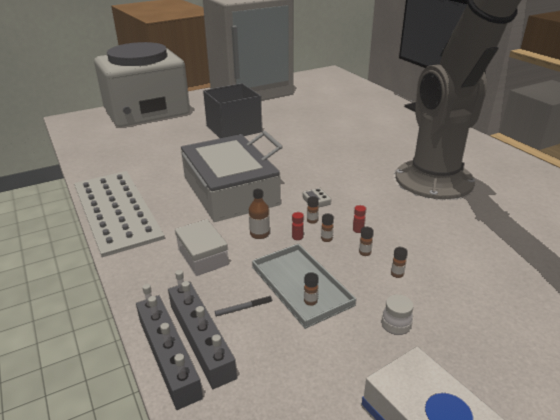

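Black-capped vials on the bench stand at top px (218,271), (252,266), (283,249) and (313,253). The red look-alikes are at (297,229) and (281,281). In the scene view the tray vial is at (311,290), the brown bottle at (259,218), and the bar at about (268,143). I'll take the two leftmost bench vials, at about (0.39,0.30) and (0.40,0.195), because nothing crowds them.

Run:
```python
from h import *
D=R.from_matrix(np.array([[0,1,0],[1,0,0],[0,0,-1]]).T)
go([.390,.300,.2],D)
t=cv2.imread("pics/top0.png")[220:300,200:360];s=cv2.imread("pics/sc0.png")[180:340,240:440]
cv2.imwrite("pics/crop0.png",np.hstack([cv2.resize(t,(440,220),interpolation=2),cv2.resize(s,(275,220),interpolation=2)]))
```

```text
shift [-1.5341 -1.4518  0.1566] turn [ 0.    -0.     0.423]
```

View pics/crop0.png

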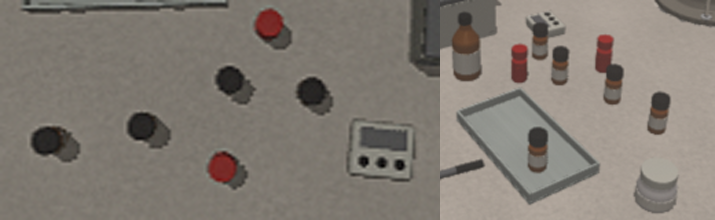

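The crop shows the two chosen vials, both black-capped, at crop px (47,140) and (142,127). The two red caps at (268,23) and (222,166) stay untouched. I'll set out now.

>>> jog_arm(plan=[{"x": -0.9, "y": -0.85, "z": 0.08, "wz": 0.21}, {"x": -0.9, "y": -0.85, "z": 0.08, "wz": 0.21}, {"x": -0.9, "y": -0.85, "z": 0.08, "wz": 0.21}, {"x": -0.9, "y": -0.85, "z": 0.08, "wz": 0.21}, {"x": -0.9, "y": -0.85, "z": 0.08, "wz": 0.21}, {"x": -0.9, "y": -0.85, "z": 0.08, "wz": 0.21}, {"x": -0.9, "y": -0.85, "z": 0.08, "wz": 0.21}, {"x": -0.9, "y": -0.85, "z": 0.08, "wz": 0.21}], hand=1)

```text
invalid input at $.plan[0]: expected keys x, y, z, wx, wy, wz
```

Run:
```python
from h import *
D=R.from_matrix(np.array([[0,1,0],[1,0,0],[0,0,-1]]).T)
go([.390,.300,.2],D)
```

```text
shift [-1.5341 -1.4518  0.1566] turn [ 0.    -0.     0.423]
```

>>> jog_arm(plan=[{"x": -0.9, "y": -0.85, "z": 0.08, "wx": 0, "wy": 0, "wz": 0.21}, {"x": -0.9, "y": -0.85, "z": 0.08, "wx": 0, "wy": 0, "wz": 0.21}, {"x": -0.9, "y": -0.85, "z": 0.08, "wx": 0, "wy": 0, "wz": 0.21}, {"x": -0.9, "y": -0.85, "z": 0.08, "wx": 0, "wy": 0, "wz": 0.21}, {"x": -0.9, "y": -0.85, "z": 0.08, "wx": 0, "wy": 0, "wz": 0.21}, {"x": -0.9, "y": -0.85, "z": 0.08, "wx": 0, "wy": 0, "wz": 0.21}, {"x": -0.9, "y": -0.85, "z": 0.08, "wx": 0, "wy": 0, "wz": 0.21}, {"x": -0.9, "y": -0.85, "z": 0.08, "wx": 0, "wy": 0, "wz": 0.21}], hand=1)

```text
t: 1.77
eef_pos: [0.2975, 0.4451, 0.2156]
tool_rot: [0.0, 0.438, 0.899, 0.0]
contact_force: [-0.7, -0.2, -0.4]
gripper_width: 0.998
```

Run:
```python
from h import *
D=R.from_matrix(np.array([[0,1,0],[1,0,0],[0,0,-1]]).T)
go([.390,.300,.2],D)
```

```text
shift [-0.8565 -0.0833  0.0783] turn [1.000e-04 1.000e-04 2.115e-01]
```

>>> jog_arm(plan=[{"x": -0.86, "y": -0.08, "z": 0.08, "wx": 0, "wy": 0, "wz": 0.21}, {"x": -0.86, "y": -0.08, "z": 0.08, "wx": 0, "wy": 0, "wz": 0.21}, {"x": -0.86, "y": -0.08, "z": 0.08, "wx": 0, "wy": 0, "wz": 0.21}, {"x": -0.86, "y": -0.08, "z": 0.08, "wx": 0, "wy": 0, "wz": 0.21}, {"x": -0.86, "y": -0.08, "z": 0.08, "wx": 0, "wy": 0, "wz": 0.21}, {"x": -0.86, "y": -0.08, "z": 0.08, "wx": 0, "wy": 0, "wz": 0.21}, {"x": -0.86, "y": -0.08, "z": 0.08, "wx": 0, "wy": 0, "wz": 0.21}, {"x": -0.86, "y": -0.08, "z": 0.08, "wx": 0, "wy": 0, "wz": 0.21}])

```text
t: 2.43
eef_pos: [0.3905, 0.3015, 0.1998]
tool_rot: [-0.0, 0.704, 0.71, 0.0]
contact_force: [0.1, 0.7, 0.6]
gripper_width: 0.997
```

Run:
```python
from h import *
D=R.from_matrix(np.array([[0,1,0],[1,0,0],[0,0,-1]]).T)
print(Rt()[1], Rt()[2]["joint_vel"].round(3))
save("wrist","w1")
for n,z in(("vial_a",0),("tray",0)):
  for d in finder.place_of("wrist",n): print(n,round(d["confidence"],2),np.array(d["location"]).round(),ray("wrist",d["location"],z)[:2].round(4))
  for d in finder.find_in("wrist",n): print(n,round(d["confidence"],2),np.array(d["bbox"]).round())
go([.390,.300,.2],D)
```

```text
[0.39052245 0.30153229 0.19981485] [-0.005 -0.001 -0.008  0.001  0.002  0.     0.006]
vial_a 0.96 [333. 330.] [0.4577 0.1044]
vial_a 0.86 [479. 204.] [0.618 0.28 ]
vial_a 0.73 [297. 270.] [0.4079 0.1925]
vial_a 0.67 [283. 188.] [0.3902 0.2969]
vial_a 0.61 [264. 327.] [0.3661 0.108 ]
vial_a 0.49 [375. 359.] [0.5183 0.0582]
vial_a 0.96 [265. 174.  35.  45.]
vial_a 0.91 [324. 324.  32.  47.]
vial_a 0.91 [468. 194.  75.  46.]
vial_a 0.68 [283. 259.  30.  54.]
vial_a 0.66 [247. 319.  26.  40.]
vial_a 0.52 [363. 350.  18.  21.]
vial_a 0.16 [360.  24.  79.  78.]
tray 0.89 [460. 247.] [0.6053 0.2252]
tray 0.86 [400. 153. 147. 175.]
shift [-0.0034 -0.0028 -0.0017] turn [ 0.0001 -0.      0.0023]
```

View pics/w1.png

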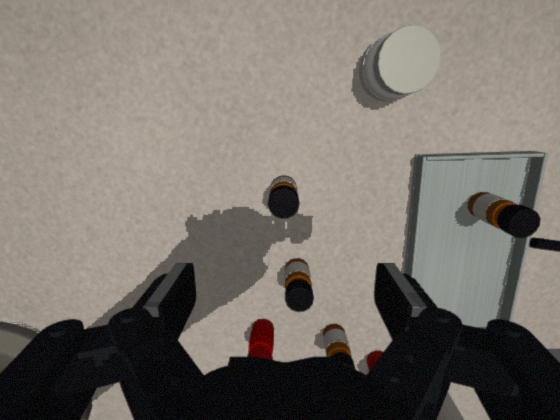

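Run:
```python
from h import *
for p in((284,202),(299,295),(518,219)): print(ray("wrist",p,.07)[:2].round(4))
# tray corners z=.022 seen
for p in((415,154),(545,152)): print(ray("wrist",p,.022)[:2].round(4))
go([.390,.298,.035])
```

```text
[0.3911 0.2996]
[0.407  0.2013]
[0.6115 0.2845]
[0.5269 0.3389]
[0.6615 0.3419]
shift [-0.0135 -0.0031  0.8233] turn
```

>>> jog_arm(plan=[{"x": -0.015, "y": 0, "z": 0.2, "wx": 0, "wy": 0, "wz": 0}, {"x": -0.015, "y": 0, "z": 0.4, "wx": 0, "wy": 0, "wz": 0}, {"x": -0.015, "y": 0, "z": 0.6, "wx": 0, "wy": 0, "wz": 0}, {"x": -0.015, "y": 0, "z": 0.75, "wx": 0, "wy": 0, "wz": 0}, {"x": -0.015, "y": 0, "z": 0.85, "wx": 0, "wy": 0, "wz": 0}, {"x": -0.015, "y": 0, "z": 0.85, "wx": 0, "wy": 0, "wz": 0}, {"x": -0.015, "y": 0, "z": 0.85, "wx": 0, "wy": 0, "wz": 0}])

```text
t: 3.27
eef_pos: [0.3902, 0.2974, 0.0292]
tool_rot: [0.0, 0.704, 0.71, -0.001]
contact_force: [-0.1, 0.4, 1.1]
gripper_width: 1.002
```

>>> jog_arm(plan=[{"x": 0, "y": 0, "z": 0, "wx": 0, "wy": 0, "wz": 0}, {"x": 0, "y": 0, "z": 0, "wx": 0, "wy": 0, "wz": 0}, {"x": 0, "y": 0, "z": 0, "wx": 0, "wy": 0, "wz": 0}, {"x": 0, "y": 0, "z": 0, "wx": 0, "wy": 0, "wz": 0}, {"x": 0, "y": 0, "z": 0, "wx": 0, "wy": 0, "wz": 0}, {"x": 0, "y": 0, "z": 0, "wx": 0, "wy": 0, "wz": 0}, {"x": 0, "y": 0, "z": 0, "wx": 0, "wy": 0, "wz": 0}, {"x": 0, "y": 0, "z": 0, "wx": 0, "wy": 0, "wz": 0}, {"x": 0, "y": 0, "z": 0, "wx": 0, "wy": 0, "wz": 0}, {"x": 0, "y": 0, "z": 0, "wx": 0, "wy": 0, "wz": 0}], hand=-1, grip_force=30)

```text
t: 4.1
eef_pos: [0.3906, 0.298, 0.0301]
tool_rot: [-0.0, 0.704, 0.71, -0.0]
contact_force: [-1.0, -0.5, 7.5]
gripper_width: 0.34
```

>>> jog_arm(plan=[{"x": 0, "y": 0, "z": -0.15, "wx": 0, "wy": 0, "wz": 0}, {"x": 0, "y": 0, "z": -0.3, "wx": 0, "wy": 0, "wz": 0}, {"x": 0, "y": 0, "z": -0.45, "wx": 0, "wy": 0, "wz": 0}, {"x": -0.1, "y": 0.15, "z": -0.5, "wx": 0, "wy": 0, "wz": 0}, {"x": -0.2, "y": 0.3, "z": -0.5, "wx": 0, "wy": 0, "wz": 0}, {"x": -0.3, "y": 0.45, "z": -0.5, "wx": 0, "wy": 0, "wz": 0}, {"x": -0.4, "y": 0.6, "z": -0.5, "wx": 0, "wy": 0, "wz": 0}, {"x": -0.415, "y": 0.75, "z": -0.5, "wx": 0, "wy": 0, "wz": 0}, {"x": -0.415, "y": 0.9, "z": -0.5, "wx": 0, "wy": 0, "wz": 0}, {"x": -0.415, "y": 1.0, "z": -0.5, "wx": 0, "wy": 0, "wz": 0}, {"x": -0.415, "y": 1.0, "z": -0.5, "wx": 0, "wy": 0, "wz": 0}, {"x": -0.415, "y": 1.0, "z": -0.5, "wx": 0, "wy": 0, "wz": 0}])

```text
t: 5.1
eef_pos: [0.5917, 0.216, 0.1297]
tool_rot: [0.0, 0.705, 0.71, -0.0]
contact_force: [-0.4, 0.5, -0.2]
gripper_width: 0.342
```

Run:
```python
from h import *
save("wrist","w2")
for n,z in(("vial_a",0.004),("tray",0)):
  for d in finder.place_of("wrist",n): print(n,round(d["confidence"],2),np.array(d["location"]).round(),ray("wrist",d["location"],z)[:2].round(4))
go([.592,.215,.037])
```

```text
vial_a 0.97 [282. 243.] [0.5889 0.1764]
vial_a 0.79 [312. 126.] [0.6132 0.2837]
vial_a 0.71 [ 61. 299.] [0.3654 0.1128]
vial_a 0.63 [ 89. 220.] [0.4091 0.1976]
tray 0.74 [296. 190.] [0.6014 0.2271]
shift [-0.0093  0.0113  0.4639] turn
```

View pics/w2.png

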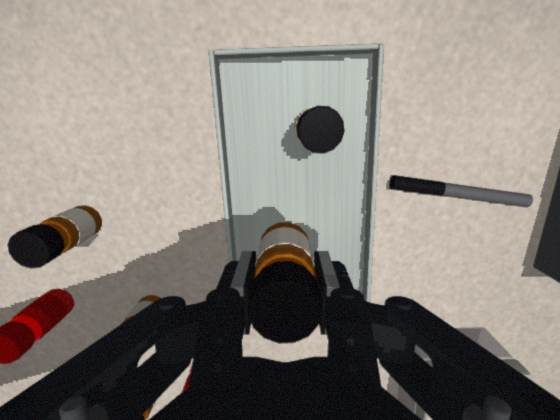

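The picture shows the vial upright between the pads at (285,270), over the tray floor. The tray vial is at (320,128). I'll lower it and release.

>>> jog_arm(plan=[{"x": 0, "y": 0.01, "z": 0.12, "wx": 0, "wy": 0, "wz": 0}, {"x": 0, "y": 0.01, "z": 0.24, "wx": 0, "wy": 0, "wz": 0}, {"x": 0, "y": 0.01, "z": 0.35, "wx": 0, "wy": 0, "wz": 0}, {"x": 0, "y": 0.01, "z": 0.42, "wx": 0, "wy": 0, "wz": 0}, {"x": 0, "y": 0.01, "z": 0.455, "wx": 0, "wy": 0, "wz": 0}, {"x": 0, "y": 0.01, "z": 0.475, "wx": 0, "wy": 0, "wz": 0}, {"x": 0, "y": 0.01, "z": 0.475, "wx": 0, "wy": 0, "wz": 0}, {"x": 0, "y": 0.01, "z": 0.475, "wx": 0, "wy": 0, "wz": 0}])

```text
t: 5.92
eef_pos: [0.5924, 0.2171, 0.0358]
tool_rot: [-0.0, 0.704, 0.71, 0.0]
contact_force: [0.7, 0.7, 0.3]
gripper_width: 0.347
```

>>> jog_arm(plan=[{"x": 0, "y": 0, "z": 0, "wx": 0, "wy": 0, "wz": 0}, {"x": 0, "y": 0, "z": 0, "wx": 0, "wy": 0, "wz": 0}, {"x": 0, "y": 0, "z": 0, "wx": 0, "wy": 0, "wz": 0}, {"x": 0, "y": 0, "z": 0, "wx": 0, "wy": 0, "wz": 0}, {"x": 0, "y": 0, "z": 0, "wx": 0, "wy": 0, "wz": 0}, {"x": 0, "y": 0, "z": 0, "wx": 0, "wy": 0, "wz": 0}, {"x": 0, "y": 0, "z": -0.15, "wx": 0, "wy": 0, "wz": 0}, {"x": 0, "y": 0, "z": -0.3, "wx": 0, "wy": 0, "wz": 0}, {"x": 0, "y": 0, "z": -0.5, "wx": 0, "wy": 0, "wz": 0}, {"x": 0, "y": 0, "z": -0.55, "wx": 0, "wy": 0, "wz": 0}, {"x": 0, "y": 0, "z": -0.55, "wx": 0, "wy": 0, "wz": 0}], hand=0.6)

```text
t: 6.83
eef_pos: [0.595, 0.2178, 0.1499]
tool_rot: [0.001, 0.704, 0.71, 0.004]
contact_force: [-0.2, -0.1, -0.8]
gripper_width: 0.796
```

Run:
```python
from h import *
save("wrist","w3")
for n,z in(("vial_a",0.004),("tray",0)):
  for d in finder.place_of("wrist",n): print(n,round(d["confidence"],2),np.array(d["location"]).round(),ray("wrist",d["location"],z)[:2].round(4))
print(Rt()[1]); go([.4075,.1975,.145])
```

```text
vial_a 0.96 [280. 198.] [0.5895 0.2164]
vial_a 0.92 [306. 130.] [0.6122 0.2805]
vial_a 0.86 [153. 364.] [0.4441 0.0187]
vial_a 0.78 [ 96. 218.] [0.4082 0.1946]
vial_a 0.76 [ 69. 291.] [0.3661 0.1134]
vial_a 0.75 [156. 296.] [0.4576 0.1078]
vial_a 0.58 [213. 331.] [0.5151 0.0641]
tray 0.61 [293. 191.] [0.6006 0.2227]
tray 0.56 [154. 363.] [0.4425 0.0159]
[0.59163814 0.21702373 0.14481838]
shift [-8.940e-02 -9.215e-01  7.000e-04] turn
```

>>> jog_arm(plan=[{"x": -0.02, "y": -0.2, "z": 0, "wx": 0, "wy": 0, "wz": 0}, {"x": -0.04, "y": -0.4, "z": 0, "wx": 0, "wy": 0, "wz": 0}, {"x": -0.08, "y": -0.6, "z": 0, "wx": 0, "wy": 0, "wz": 0}, {"x": -0.1, "y": -0.8, "z": 0, "wx": 0, "wy": 0, "wz": 0}, {"x": -0.1, "y": -0.92, "z": 0, "wx": 0, "wy": 0, "wz": 0}, {"x": -0.1, "y": -0.92, "z": 0, "wx": 0, "wy": 0, "wz": 0}, {"x": -0.1, "y": -0.92, "z": 0.15, "wx": 0, "wy": 0, "wz": 0}, {"x": -0.1, "y": -0.92, "z": 0.3, "wx": 0, "wy": 0, "wz": 0}, {"x": -0.1, "y": -0.92, "z": 0.45, "wx": 0, "wy": 0, "wz": 0}, {"x": -0.1, "y": -0.92, "z": 0.575, "wx": 0, "wy": 0, "wz": 0}, {"x": -0.1, "y": -0.92, "z": 0.575, "wx": 0, "wy": 0, "wz": 0}, {"x": -0.1, "y": -0.92, "z": 0.575, "wx": 0, "wy": 0, "wz": 0}], hand=1)

```text
t: 7.98
eef_pos: [0.4066, 0.1942, 0.0288]
tool_rot: [-0.001, 0.704, 0.71, -0.003]
contact_force: [-0.0, 0.1, 0.6]
gripper_width: 0.998
```

>>> jog_arm(plan=[{"x": 0, "y": 0, "z": 0, "wx": 0, "wy": 0, "wz": 0}, {"x": 0, "y": 0, "z": 0, "wx": 0, "wy": 0, "wz": 0}, {"x": 0, "y": 0, "z": 0, "wx": 0, "wy": 0, "wz": 0}, {"x": 0, "y": 0, "z": 0, "wx": 0, "wy": 0, "wz": 0}, {"x": 0, "y": 0, "z": 0, "wx": 0, "wy": 0, "wz": 0}, {"x": 0, "y": 0, "z": 0, "wx": 0, "wy": 0, "wz": 0}, {"x": 0, "y": 0, "z": 0, "wx": 0, "wy": 0, "wz": 0}, {"x": 0, "y": 0, "z": 0, "wx": 0, "wy": 0, "wz": 0}, {"x": 0, "y": 0, "z": 0, "wx": 0, "wy": 0, "wz": 0}, {"x": 0, "y": 0, "z": 0, "wx": 0, "wy": 0, "wz": 0}], hand=-1)

```text
t: 8.82
eef_pos: [0.4071, 0.1947, 0.0297]
tool_rot: [-0.001, 0.704, 0.71, -0.002]
contact_force: [-0.5, -1.0, 7.9]
gripper_width: 0.341
```

Run:
```python
from h import *
print(Rt()[1]); go([.592,.152,.13],R.from_matrix(np.array([[0,1,0],[1,0,0],[0,0,-1]]).T))
```

```text
[0.40710517 0.19472062 0.02967578]
shift [-0.2221  0.9205 -0.5052] turn [-0.0014  0.0005  0.0027]
```

>>> jog_arm(plan=[{"x": 0, "y": 0, "z": -0.15, "wx": 0, "wy": 0, "wz": 0}, {"x": 0, "y": 0, "z": -0.3, "wx": 0, "wy": 0, "wz": 0}, {"x": 0, "y": 0, "z": -0.45, "wx": 0, "wy": 0, "wz": 0}, {"x": -0.05, "y": 0.15, "z": -0.5, "wx": 0, "wy": 0, "wz": 0}, {"x": -0.1, "y": 0.3, "z": -0.5, "wx": 0, "wy": 0, "wz": 0}, {"x": -0.15, "y": 0.45, "z": -0.5, "wx": 0, "wy": 0, "wz": 0}, {"x": -0.2, "y": 0.6, "z": -0.5, "wx": 0, "wy": 0, "wz": 0}, {"x": -0.22, "y": 0.75, "z": -0.5, "wx": 0, "wy": 0, "wz": 0}, {"x": -0.22, "y": 0.87, "z": -0.5, "wx": 0, "wy": 0, "wz": 0}, {"x": -0.22, "y": 0.92, "z": -0.5, "wx": 0, "wy": 0, "wz": 0}, {"x": -0.22, "y": 0.92, "z": -0.5, "wx": 0, "wy": 0, "wz": 0}, {"x": -0.22, "y": 0.92, "z": -0.5, "wx": 0, "wy": 0, "wz": 0}])

```text
t: 9.82
eef_pos: [0.591, 0.1524, 0.1286]
tool_rot: [-0.001, 0.704, 0.71, -0.003]
contact_force: [-0.7, 0.9, -0.5]
gripper_width: 0.343
```

Run:
```python
from h import *
print(Rt()[1]); go([.592,.153,.0343])
```

```text
[0.59097355 0.15241006 0.12857177]
shift [0.0039 0.0078 0.4713] turn
```

>>> jog_arm(plan=[{"x": 0, "y": 0, "z": 0.12, "wx": 0, "wy": 0, "wz": 0}, {"x": 0, "y": 0, "z": 0.24, "wx": 0, "wy": 0, "wz": 0}, {"x": 0, "y": 0, "z": 0.35, "wx": 0, "wy": 0, "wz": 0}, {"x": 0, "y": 0, "z": 0.42, "wx": 0, "wy": 0, "wz": 0}, {"x": 0, "y": 0, "z": 0.455, "wx": 0, "wy": 0, "wz": 0}, {"x": 0, "y": 0, "z": 0.47, "wx": 0, "wy": 0, "wz": 0}, {"x": 0, "y": 0, "z": 0.47, "wx": 0, "wy": 0, "wz": 0}, {"x": 0, "y": 0, "z": 0.47, "wx": 0, "wy": 0, "wz": 0}])

```text
t: 10.48
eef_pos: [0.5911, 0.1525, 0.0356]
tool_rot: [-0.001, 0.704, 0.71, -0.002]
contact_force: [0.1, -0.4, 0.6]
gripper_width: 0.342
```

>>> jog_arm(plan=[{"x": 0, "y": 0, "z": 0, "wx": 0, "wy": 0, "wz": 0}, {"x": 0, "y": 0, "z": 0, "wx": 0, "wy": 0, "wz": 0}, {"x": 0, "y": 0, "z": 0, "wx": 0, "wy": 0, "wz": 0}, {"x": 0, "y": 0, "z": 0, "wx": 0, "wy": 0, "wz": 0}, {"x": 0, "y": 0, "z": 0, "wx": 0, "wy": 0, "wz": 0}, {"x": 0, "y": 0, "z": 0, "wx": 0, "wy": 0, "wz": 0}, {"x": 0, "y": 0, "z": -0.2, "wx": 0, "wy": 0, "wz": 0}, {"x": 0, "y": 0, "z": -0.4, "wx": 0, "wy": 0, "wz": 0}, {"x": 0, "y": 0, "z": -0.6, "wx": 0, "wy": 0, "wz": 0}, {"x": 0, "y": 0, "z": -0.8, "wx": 0, "wy": 0, "wz": 0}, {"x": 0, "y": 0, "z": -0.95, "wx": 0, "wy": 0, "wz": 0}, {"x": 0, "y": 0, "z": -0.95, "wx": 0, "wy": 0, "wz": 0}], hand=0.6)

```text
t: 11.48
eef_pos: [0.5956, 0.1532, 0.2328]
tool_rot: [0.001, 0.704, 0.71, 0.003]
contact_force: [1.5, 1.2, 0.3]
gripper_width: 0.799
```

Run:
```python
from h import *
save("scene","s3")
for cam in("wrist","scene"):
  if cam=="wrist": save("wrist","w4")
  for d in finder.place_of(cam,"vial_a"): print(cam,round(d["confidence"],2),np.array(d["location"]).round(),ray(cam,d["location"],.002)[:2].round(4))
print(Rt()[1]); go([.45,-.22,.23])
```

```text
wrist 0.87 [175. 279.] [0.4451 0.0167]
wrist 0.72 [226. 249.] [0.516  0.0603]
wrist 0.71 [282. 180.] [0.5883 0.1534]
wrist 0.67 [304.  65.] [0.6117 0.2813]
wrist 0.65 [177. 218.] [0.456  0.1037]
wrist 0.59 [284. 123.] [0.5904 0.2195]
wrist 0.59 [101. 210.] [0.3608 0.1127]
scene 0.82 [313. 222.] [0.4482 0.023 ]
scene 0.79 [313. 296.] [0.6007 0.2695]
scene 0.72 [292. 266.] [0.5883 0.1582]
scene 0.67 [328. 240.] [0.4583 0.1127]
scene 0.59 [303. 282.] [0.5943 0.2182]
scene 0.54 [299. 239.] [0.5212 0.0714]
scene 0.5 [360. 229.] [0.3583 0.1088]
[0.59098443 0.15270432 0.22446247]
shift [-1.8575 -0.721  -0.0197] turn
```

View pics/s3.png

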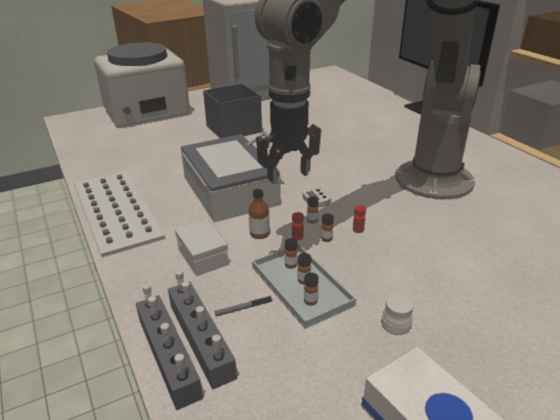

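Three vials now stand in the tray, at scene px (291,253), (304,268) and (311,289). The spares at (313,210) and (327,228) have not moved. Next is the lid bar.

>>> jog_arm(plan=[{"x": -0.2, "y": -0.1, "z": 0, "wx": 0, "wy": 0, "wz": 0}, {"x": -0.4, "y": -0.2, "z": 0, "wx": 0, "wy": 0, "wz": 0}, {"x": -0.6, "y": -0.3, "z": 0, "wx": 0, "wy": 0, "wz": 0}, {"x": -0.8, "y": -0.4, "z": 0, "wx": 0, "wy": 0, "wz": 0}, {"x": -1.0, "y": -0.5, "z": 0, "wx": 0, "wy": 0, "wz": 0}, {"x": -1.0, "y": -0.6, "z": 0, "wx": 0, "wy": 0, "wz": 0}, {"x": -1.0, "y": -0.6, "z": 0, "wx": 0, "wy": 0, "wz": 0}])

```text
t: 12.27
eef_pos: [0.4666, -0.0532, 0.2236]
tool_rot: [-0.004, 0.707, 0.707, -0.005]
contact_force: [0.1, 0.8, -1.0]
gripper_width: 0.801
```

>>> jog_arm(plan=[{"x": -0.2, "y": -0.05, "z": 0, "wx": 0, "wy": 0, "wz": 0}, {"x": -0.4, "y": -0.1, "z": 0, "wx": 0, "wy": 0, "wz": 0}, {"x": -0.6, "y": -0.15, "z": 0, "wx": 0, "wy": 0, "wz": 0}, {"x": -0.8, "y": -0.15, "z": 0, "wx": 0, "wy": 0, "wz": 0}, {"x": -0.92, "y": -0.15, "z": 0, "wx": 0, "wy": 0, "wz": 0}, {"x": -0.92, "y": -0.15, "z": 0, "wx": 0, "wy": 0, "wz": 0}, {"x": -0.92, "y": -0.15, "z": 0, "wx": 0, "wy": 0, "wz": 0}], hand=0)

```text
t: 12.85
eef_pos: [0.4355, -0.2384, 0.2232]
tool_rot: [-0.005, 0.708, 0.706, -0.006]
contact_force: [-0.4, 1.4, 0.5]
gripper_width: 0.501
```

Run:
```python
from h import *
print(Rt()[1:])
save("wrist","w5")
for n,z in(("bar_mid",.137),("hinge_mid",.095),("cooler",0)):
  for d in finder.place_of("wrist",n): print(n,round(d["confidence"],2),np.array(d["location"]).round(),ray("wrist",d["location"],z)[:2].round(4))
```

```text
(array([ 0.43551077, -0.23835479,  0.22317015]), {'t': 12.85, 'q': array([-0.23487849,  0.22955829,  0.71041289,  2.00934119, -0.16884778,
        0.97658014,  0.5561125 ]), 'joint_vel': array([-0.04131009, -0.01464911, -0.03933252,  0.01363494, -0.00024068,
        0.00312546, -0.01678409]), 'joint_torque': array([  1.87387627, -32.10290194,   6.05814278, -25.88592589,
         0.1875751 ,  -0.04781474,   0.20760513]), 'eef_pos': array([ 0.43551077, -0.23835479,  0.22317015]), 'tool_rot': array([-0.00462591,  0.70826015,  0.70590709, -0.00642985]), 'contact_force': array([-0.41642861,  1.38180748,  0.45204119]), 'torque': array([0.05317679, 0.00951634, 0.0561783 ]), 'gripper_width': 0.5008865522399338})
bar_mid 0.95 [286. 216.] [ 0.4371 -0.2366]
hinge_mid 0.59 [550. 209.] [ 0.6788 -0.2417]
cooler 0.89 [404. 183.] [ 0.5793 -0.2388]
```

View pics/w5.png

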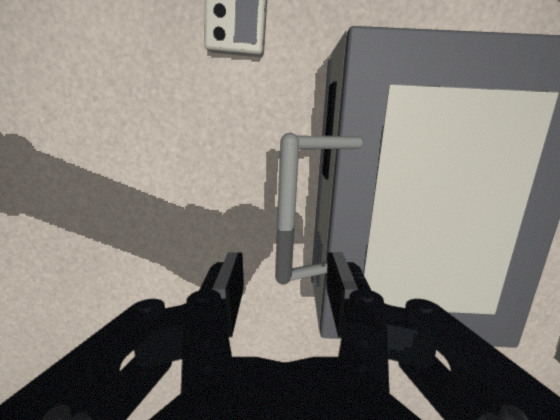

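Run:
```python
from h import *
a=ray("wrist",(290,142),.137);b=ray("wrist",(284,277),.137);print(a,b,(a+b)/2,np.degrees(np.arctan2(a[0]-b[0],a[1]-b[1])))
m=(a+b)/2;th=np.arctan2(a[0]-b[0],a[1]-b[1])
X=np.array([np.sin(th),np.cos(th),0]);Y=np.array([np.cos(th),-np.sin(th),0])
D=R.from_matrix(np.array([X,Y,[0,0,-1]]).T)
go([m[0],m[1],.118],D); print(Rt()[1])
```

```text
[ 0.44040496 -0.17897315  0.137     ] [ 0.43619175 -0.29045683  0.137     ] [ 0.43829835 -0.23471499  0.137     ] 2.1643035877855947
shift [0.0049 0.0154 0.5284] turn [-0.0045  0.0005  0.0129]
[ 0.43671478 -0.23553949  0.22370951]
```

>>> jog_arm(plan=[{"x": 0.005, "y": 0.01, "z": 0.1, "wx": -0.004, "wy": 0, "wz": 0.012}, {"x": 0.005, "y": 0.01, "z": 0.2, "wx": -0.004, "wy": 0, "wz": 0.012}, {"x": 0.005, "y": 0.01, "z": 0.3, "wx": -0.004, "wy": 0, "wz": 0.012}, {"x": 0.005, "y": 0.01, "z": 0.4, "wx": -0.004, "wy": 0, "wz": 0.012}, {"x": 0.005, "y": 0.01, "z": 0.48, "wx": -0.004, "wy": 0, "wz": 0.012}, {"x": 0.005, "y": 0.01, "z": 0.53, "wx": -0.004, "wy": 0, "wz": 0.012}, {"x": 0.005, "y": 0.01, "z": 0.53, "wx": -0.004, "wy": 0, "wz": 0.012}, {"x": 0.005, "y": 0.01, "z": 0.53, "wx": -0.004, "wy": 0, "wz": 0.012}], hand=-0.1)

```text
t: 13.72
eef_pos: [0.4373, -0.2341, 0.1177]
tool_rot: [-0.0, 0.719, 0.695, -0.001]
contact_force: [-0.4, -0.1, 0.4]
gripper_width: 0.448
```

>>> jog_arm(plan=[{"x": 0, "y": 0, "z": 0, "wx": 0, "wy": 0, "wz": 0}, {"x": 0, "y": 0, "z": 0, "wx": 0, "wy": 0, "wz": 0}, {"x": 0, "y": 0, "z": 0, "wx": 0, "wy": 0, "wz": 0}, {"x": 0, "y": 0, "z": 0, "wx": 0, "wy": 0, "wz": 0}, {"x": 0, "y": 0, "z": 0, "wx": 0, "wy": 0, "wz": 0}, {"x": 0, "y": 0, "z": 0, "wx": 0, "wy": 0, "wz": 0}, {"x": 0, "y": 0, "z": 0, "wx": 0, "wy": 0, "wz": 0}, {"x": 0, "y": 0, "z": 0, "wx": 0, "wy": 0, "wz": 0}], hand=-1, grip_force=40)

```text
t: 14.38
eef_pos: [0.4352, -0.234, 0.118]
tool_rot: [-0.002, 0.719, 0.695, -0.002]
contact_force: [-7.3, 0.8, 4.0]
gripper_width: 0.145
```

Run:
```python
from h import *
r,e,o=Rt();print(e,o["contact_force"],o["gripper_width"])
g=e+r.apply([0,0,-.019]);print("grasp",g)
th=np.radians(2.2);c=np.array([np.cos(th),-np.sin(th),0])
n=np.hypot(.24,.042);p0=np.arctan2(.042,.24)
for a in range(0,51,5):
  p=p0+np.radians(a); d=c*(.24-n*np.cos(p))+np.array([0,0,n*np.sin(p)-.042]); print(a,(r.inv().apply(d)/.2).round(3))
```

```text
[ 0.43524574 -0.23395161  0.11803276] [-7.31292662  0.75403344  3.98110448] 0.14494266277605702
grasp [ 0.435343   -0.23395575  0.13703251]
0 [0. 0. 0.]
5 [-0.     0.022 -0.104]
10 [-0.     0.054 -0.205]
15 [-0.     0.094 -0.304]
20 [-0.     0.142 -0.398]
25 [-0.001  0.199 -0.488]
30 [-0.001  0.263 -0.573]
35 [-0.001  0.334 -0.652]
40 [-0.001  0.412 -0.724]
45 [-0.002  0.496 -0.79 ]
50 [-0.002  0.585 -0.847]
```

>>> jog_arm(plan=[{"x": 0, "y": 0.01, "z": -0.05, "wx": 0, "wy": 0, "wz": 0}, {"x": 0, "y": 0.022, "z": -0.104, "wx": 0, "wy": 0, "wz": 0}, {"x": 0, "y": 0.037, "z": -0.155, "wx": 0, "wy": 0, "wz": 0}, {"x": 0, "y": 0.054, "z": -0.205, "wx": 0, "wy": 0, "wz": 0}, {"x": 0, "y": 0.073, "z": -0.255, "wx": 0, "wy": 0, "wz": 0}, {"x": 0, "y": 0.094, "z": -0.304, "wx": 0, "wy": 0, "wz": 0}, {"x": 0, "y": 0.117, "z": -0.352, "wx": 0, "wy": 0, "wz": 0}, {"x": 0, "y": 0.142, "z": -0.398, "wx": 0, "wy": 0, "wz": 0}, {"x": 0, "y": 0.17, "z": -0.444, "wx": 0, "wy": 0, "wz": 0}, {"x": 0, "y": 0.199, "z": -0.488, "wx": 0, "wy": 0, "wz": 0}, {"x": 0, "y": 0.199, "z": -0.488, "wx": 0, "wy": 0, "wz": 0}])

```text
t: 15.3
eef_pos: [0.4738, -0.2358, 0.217]
tool_rot: [-0.004, 0.72, 0.694, -0.003]
contact_force: [-11.2, -0.5, 3.8]
gripper_width: 0.149
```

```bash
cat > lift.py <<'E'
from h import *
r,e,o=Rt();g=e+r.apply([0,0,-.019]);print(e,o["contact_force"].round(1),o["gripper_width"])
th=np.radians(2.2);c=np.array([np.cos(th),-np.sin(th),0])
n=np.hypot(.24,.042);p0=np.arctan2(.042,.24)
H=np.array([.4353,-.234,.137])+c*.24-np.array([0,0,.042])
d=g-H; print("angle",np.degrees(np.arctan2(d[2],-d@c)-p0),"radius",np.hypot(d[2],d@c)-n)
E
cp lift.py l2.py
cat >> l2.py <<'E'
for a in np.arange(27.5,53,2.5):
  p=p0+np.radians(a); t=H+np.array([0,0,n*np.sin(p)])-c*n*np.cos(p); print(a,(r.inv().apply(t-g)/.2).round(3))
E
python3 l2.py
```

```text
[ 0.47376818 -0.23579862  0.2170001 ] [-11.2  -0.5   3.8] 0.14948748754751187
angle 25.081202881775408 radius 0.00213177174404125
27.5 [ 0.002  0.039 -0.036]
30.0 [ 0.002  0.072 -0.078]
32.5 [ 0.002  0.106 -0.118]
35.0 [ 0.002  0.143 -0.157]
37.5 [ 0.001  0.181 -0.194]
40.0 [ 0.001  0.22  -0.229]
42.5 [ 0.001  0.261 -0.263]
45.0 [ 0.001  0.304 -0.295]
47.5 [ 0.001  0.348 -0.325]
50.0 [ 0.001  0.393 -0.353]
52.5 [ 0.001  0.439 -0.379]
```

>>> jog_arm(plan=[{"x": 0, "y": 0.03, "z": -0.038, "wx": 0, "wy": 0, "wz": 0}, {"x": 0, "y": 0.063, "z": -0.08, "wx": 0, "wy": 0, "wz": 0}, {"x": 0, "y": 0.097, "z": -0.12, "wx": 0, "wy": 0, "wz": 0}, {"x": 0, "y": 0.134, "z": -0.16, "wx": 0, "wy": 0, "wz": 0}, {"x": 0, "y": 0.172, "z": -0.197, "wx": 0, "wy": 0, "wz": 0}, {"x": 0, "y": 0.212, "z": -0.233, "wx": 0, "wy": 0, "wz": 0}, {"x": 0, "y": 0.253, "z": -0.267, "wx": 0, "wy": 0, "wz": 0}, {"x": 0, "y": 0.296, "z": -0.3, "wx": 0, "wy": 0, "wz": 0}, {"x": 0, "y": 0.34, "z": -0.33, "wx": 0, "wy": 0, "wz": 0}, {"x": 0, "y": 0.386, "z": -0.358, "wx": 0, "wy": 0, "wz": 0}, {"x": 0, "y": 0.386, "z": -0.358, "wx": 0, "wy": 0, "wz": 0}, {"x": 0, "y": 0.386, "z": -0.358, "wx": 0, "wy": 0, "wz": 0}])

```text
t: 16.3
eef_pos: [0.5508, -0.2396, 0.2913]
tool_rot: [-0.004, 0.72, 0.694, -0.003]
contact_force: [-12.4, 2.1, 16.0]
gripper_width: 0.147
```

```bash
cat >> lift.py <<'E'
save("scene","s4")
for d in finder.place_of("scene","bar_mid"): print(d, proj("scene",g))
for d in finder.place_of("scene","vial_a"): print(round(d["confidence"],2),np.array(d["location"]).round(),ray("scene",d["location"],.002)[:2].round(4))
E
python3 lift.py
```

```text
[ 0.55084953 -0.23955053  0.29126968] [-12.4   2.1  16. ] 0.147293142864326
angle 50.10595718807736 radius 0.004842914767185513
0.79 [326. 237.] [0.455  0.0977]
0.72 [304. 282.] [0.5919 0.2191]
0.63 [294. 262.] [0.577 0.145]
0.57 [301. 239.] [0.5163 0.0746]
0.52 [312. 222.] [0.4516 0.0233]
0.52 [358. 232.] [0.3712 0.1214]
```

View pics/s4.png

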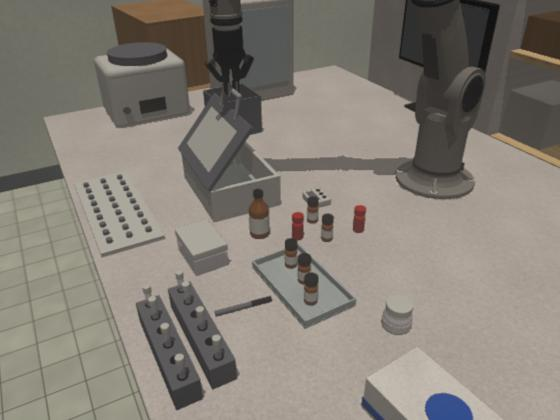

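The lid is open and the pads are on the bar at about px (235,93). The vials look unchanged. I'll ease the residual radial push and then check the lid angle independently with an overlay.

>>> jog_arm(plan=[{"x": 0, "y": 0, "z": 0, "wx": 0, "wy": 0, "wz": 0}, {"x": 0, "y": 0, "z": 0, "wx": 0, "wy": 0, "wz": 0}, {"x": 0, "y": 0, "z": 0, "wx": 0, "wy": 0, "wz": 0}, {"x": 0, "y": 0, "z": 0, "wx": 0, "wy": 0, "wz": 0}, {"x": 0, "y": 0, "z": 0, "wx": 0, "wy": 0, "wz": 0}, {"x": 0, "y": 0, "z": 0, "wx": 0, "wy": 0, "wz": 0}])

```text
t: 16.95
eef_pos: [0.5503, -0.2395, 0.2911]
tool_rot: [-0.005, 0.72, 0.694, -0.003]
contact_force: [-3.3, -0.6, -1.7]
gripper_width: 0.145
```

```bash
cat >> lift.py <<'E'
im=cv2.imread("pics/s4.png");Hh=H.copy();Hh[2]=.095;s=np.array([np.sin(th),np.cos(th),0])
big=cv2.resize(im[60:220,150:310],(640,640),interpolation=2)
for a,col in((44,(255,0,0)),(50,(0,255,0)),(56,(0,0,255))):
  q=np.radians(a);f=-c*np.cos(q)+np.array([0,0,np.sin(q)]);nn=c*np.sin(q)+np.array([0,0,np.cos(q)])
  P=[Hh+f*u+s*v+nn*.014 for u,v in((0,.14),(.2,.14),(.2,-.14),(0,-.14))]
  cv2.polylines(big,[np.int32([(proj("scene",p)-[150,60])*4 for p in P])],True,col,1)
cv2.imwrite("pics/ov.png",big)
E
python3 lift.py
```

```text
[ 0.550258   -0.2394821   0.29112893] [-3.3 -0.6 -1.7] 0.14510979808170119
angle 49.97414077603643 radius 0.005010753916846272
0.88 [293. 264.] [0.5831 0.152 ]
0.85 [303. 282.] [0.5958 0.219 ]
0.83 [326. 239.] [0.4599 0.1029]
0.61 [312. 300.] [0.6075 0.2795]
0.61 [359. 230.] [0.3619 0.1126]
0.57 [300. 240.] [0.5183 0.076 ]
0.5 [313. 225.] [0.4564 0.0368]
0.32 [394. 323.] [0.4961 0.4174]
```

View pics/ov.png

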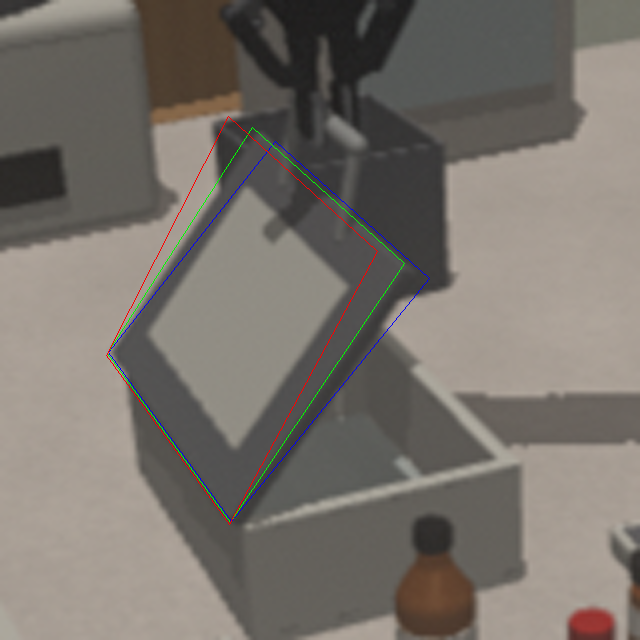

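The lid's top face lines up with the green 50° outline, perhaps 1–2° below it. The fingers are on the bar and the forces have settled.

```bash
python3 -c "
from h import *
o=Rt()[2];print(o['t'],o['contact_force'],abs(o['joint_vel']).max());print(bot.hand_in())"
```

```text
17.1 [-4.04929316 -0.27035643 -0.43847928] 0.001985135772475755
the job is handed in; nothing more can be done
None
```

I moved two black-capped vials into the tray, so three now stand upright in it. I then gripped the bar, raised the lid to about 50° and handed in at t = 17.1 s, still holding it.

**Last checks**
- **Vials:** the three in the tray are at about (0.589, 0.153), (0.591, 0.218) and (0.612, 0.281). The two spares and both red look-alikes were still standing in the last picture. One spare was detected 1–2 cm off its earlier position, which I took as detector noise because I never touched it.
- **Lid angle:** arm position gives 50.0° and the image overlay about 48–50°. Both are well inside the ±6° allowed.
- **Hold:** the arm was still, with about 4 N at the wrist and the pads closed on the bar at a 40 N grip setting.

**Disagreements**
- The bar ended about 5 mm farther from the hinge than my model predicted. This produced about 20 N of sideways load while lifting, which I eased before handing in.
- The network did not find the bar in the final pictures, so the grip rests on the opening reading and what the picture shows.

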